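# Load the bamboo steamer and light the gas

## Task

Get the buns steaming: put every frozen bun into the bamboo basket on the hob, each sitting flat on its base, put the lid that lies on the ledge squarely on the basket, and stand both cooking chopsticks tip-down in the glass jug, leaning over its pouring lip. Then light the ring under it: push the spring knob in, turn it a quarter turn anticlockwise to the full-flame mark, keep it pushed in there for about three seconds so that the flame catches, and let it spring back out. Leave the jug standing and the other kitchen things where they are.

Things in the scene. Friction and masses are not known exactly. Their poses are not given: they have to be found in the camera images.
- bun1: a hard-frozen steamed bun, off-white, a straight-sided drum with a rounded top: 50 mm diameter (straight up to 25 mm), 38 mm high, 45 g; origin at the centre of its flat base, z up. Between one and three buns are there, standing in the black tray; None if absent
- bun2: a hard-frozen steamed bun, off-white, a straight-sided drum with a rounded top: 50 mm diameter (straight up to 25 mm), 38 mm high, 45 g; origin at the centre of its flat base, z up. Between one and three buns are there, standing in the black tray; None if absent
- bun3: a hard-frozen steamed bun, off-white, a straight-sided drum with a rounded top: 50 mm diameter (straight up to 25 mm), 38 mm high, 45 g; origin at the centre of its flat base, z up. Between one and three buns are there, standing in the black tray; None if absent
- tray: fixed black plastic tray, 290 mm (its x) by 220 mm (its y), walls 30 mm high and 4 mm thick, floor 4 mm thick; origin under its centre. The buns stand in the half towards its -y (bases 4 mm above the ledge), the chopsticks lie lengthwise over the half towards its +y, across the tops of its two end walls
- lid: round bamboo lid lying on the ledge, 180 mm diameter, 160 g; origin at the centre of the underside of its rim, the face that sits on the basket. Below it a rebate of 152 mm diameter reaches 8 mm into the basket; the disc is 19 mm high. Bail handle: bar along the lid's x, 70 long, 12 wide (y), 10 mm high, middle 46 mm above the origin, open below. (The spare steamer at the back is not used)
- chopstick1: one of two equal long wooden cooking chopsticks, 330 mm long, 22 g; square, 9 by 9 mm, over 255 mm from the thick end, round and 6 mm thick over the last 75 mm to the tip; origin at mid-length on its axis, +x along it towards the thick (top) end. At the start it lies level, thick end away from the robot, its axis 34.5 mm above the ledge, free underneath between the end walls of the tray
- chopstick2: one of two equal long wooden cooking chopsticks, 330 mm long, 22 g; square, 9 by 9 mm, over 255 mm from the thick end, round and 6 mm thick over the last 75 mm to the tip; origin at mid-length on its axis, +x along it towards the thick (top) end. At the start it lies level, thick end away from the robot, its axis 34.5 mm above the ledge, free underneath between the end walls of the tray
- chopstick1_tip (a point): the thin lower end of chopstick 1, on its axis, 165 mm from its origin
- chopstick2_tip (a point): the thin lower end of chopstick 2, on its axis, 165 mm from its origin
- chopstick1_top (a point): the thick upper end of chopstick 1, on its axis, 165 mm from its origin
- chopstick2_top (a point): the thick upper end of chopstick 2, on its axis, 165 mm from its origin
- jug: clear glass measuring jug, 450 g, 150 mm high, outer diameter 86 mm at the foot and 94 mm at the rim, wall 4 mm, inner floor 6 mm above its base; origin at the centre of its base, z up, +x to its pouring lip, handle on the -x side reaching 90 mm from the axis. It stands loose on the ledge, the lip roughly away from the robot
- hob: fixed single-ring table-top gas hob, steel with a black top, 400 mm (its x) by 280 mm (its y), top 70 mm above the ledge; origin on the ledge under the ring's centre, -x towards the robot. On the ring stand an aluminium pan, 194 mm wide, with two loop handles at its +-y sides (to 126 mm from the centre), and the bamboo basket in its mouth, all fixed
- basket_floor (a point): centre of the inner floor of the round bamboo basket that sits fixed in the steaming pan on the hob, 178 mm above the ledge; the basket is 166 mm wide inside, its wall 7 mm thick
- basket_rim (a point): centre of the basket's mouth, level with the rim, 230 mm above the ledge and 52 mm above the inner floor
- knob_grip (a point): middle of the grip bar of the hob's gas knob, on its upright axis, 105 mm above the ledge when out; moves with the knob, x along the bar to the pointer. The knob is on the hob's top, 185 mm from the ring's centre, on the robot's side. Bar 44 mm long (x), 12 mm wide (y), 28 mm high, its top 10 mm above this point; the round skirt below it, 50 mm diameter, is 18 mm below this point
- gas_knob (a joint): turn of the gas knob, rad, anticlockwise seen from above positive: about 0 is off (pointer to the ring), 1.57 is the full-flame mark, 2.6 the end (low flame). It stays where it is left. A safety stop blocks it at about 0.2 unless the knob is pushed in by more than about 3.5 mm (push it in fully, then turn); beyond the stop it turns easily (0.04 N m)
- knob_press (a joint): how far the gas knob is pushed straight down, m: 0 out, 0.006 fully in. A spring pushes back, 6 N at the start of the travel, 13 N fully in
- whisk: steel balloon whisk, 280 mm long, lying at the left; leave alone
- soy_bottle: brown sauce bottle, 185 mm high, at the back; leave alone
- pepper_jar: small glass jar, 42 mm diameter, 75 mm high; leave alone
- rice_bowl: white rice bowl beside the hob; leave alone
- egg_timer: round white kitchen timer, 62 mm diameter, 45 mm high, beside the hob; leave alone
Mind the look-alikes: they are no part of the job. Leave any green or pink look-alike of the bun1 alone.

How it is judged:
On the way, in this order (a step that is already met when the one before it is completed fails the run):
1. every bun stands flat in the basket, the lid sits squarely on it, and both chopsticks lean in the jug over its pouring lip (horizontal distance between each of bun1, bun2, bun3 and basket_floor below 0.062 m and z of bun1 in the frame of basket_floor between -0.006 and 0.006 m and angle between each of bun1, bun2, bun3's own z axis and vertical below 0.15 rad and z of bun2 in the frame of basket_floor between -0.006 and 0.006 m and z of bun3 in the frame of basket_floor between -0.006 and 0.006 m and horizontal distance between lid and basket_rim below 0.01 m and z of lid in the frame of basket_rim between -0.004 and 0.004 m and angle between lid's own z axis and vertical below 0.04 rad and z of chopstick1_tip in the frame of jug between 0 and 0.035 m and horizontal distance between each of chopstick1_tip, chopstick2_tip and jug below 0.046 m and x of each of chopstick1_top, chopstick2_top in the frame of jug above 0.05 m and y of chopstick1_top in the frame of jug between -0.06 and 0.06 m and z of chopstick2_tip in the frame of jug between 0 and 0.035 m and y of chopstick2_top in the frame of jug between -0.06 and 0.06 m and angle between jug's own z axis and vertical below 0.06 rad), for 0.3 s.
2. the gas knob, pushed in, is turned past its safety stop (value of joint gas_knob above 0.6 rad and value of joint knob_press above 0.0025 m).
3. the knob is kept pushed in at the full-flame mark for two seconds (value of joint gas_knob between 1.3 and 1.85 rad and value of joint knob_press above 0.0025 m), for 2 s.
At the end, for the whole second after the job is handed in: All buns flat on the basket floor (6 mm, 0.15 rad); lid level on the rim (10 mm off centre, 4 mm high, 0.04 rad); both chopsticks in the upright jug, tip within 35 mm of its base, top 50 mm or more towards the lip and within 60 mm sideways; knob at 1.3 to 1.85 rad, out to 1.5 mm; all at rest (all of step 1 and value of joint gas_knob between 1.3 and 1.85 rad and value of joint knob_press below 0.0015 m and linear speed of each of bun1, bun2, bun3, lid, chopstick1, chopstick2, jug below 0.02 m/s); the robot touches nothing.
It fails at once if one of the other kitchen things (whisk, sauce bottle, pepper jar, rice bowl, timer) is moved by more than 40 mm (distance of any of whisk, soy_bottle, pepper_jar, rice_bowl, egg_timer from where it was at the start of the episode above 0.04 m).
It fails at once if the glass jug is tipped by more than 0.5 rad (angle between jug's own z axis and vertical above 0.5 rad).
Of bun1, bun2, bun3 only 1 to 3 are there at a start; the rules pass over those that are not, and their reading is None.
At some moment in a run one of bun1, bun2, bun3, lid may be knocked a few centimetres aside while the robot is not near it.
It also fails if it takes over 210 s, if anything falls off the work surface, if the arm or the gripper's body presses on something with over 40 N, if the wrist force passes 120 N, or if a joint passes its speed limit or range.

## Robot

A 6-joint arm with a two-finger parallel gripper is mounted at the origin on the work surface. World frame = base frame: x ahead of the robot, y to its left, z up, the work surface at z = 0. Lengths are in m, angles in rad, forces in N, time in s.
With the tool pointing down it reaches from about 0.35 to 1 m from the base axis. Payload 7.1 kg.
Tool frame: the origin (TCP) lies between the finger pads; the fingertips stand 22 mm ahead of it and the grasp point (between the pads) lies 3 mm ahead of it; z points along the fingers, y is the line along which they close (so a half turn about z gives the same grasp; the last joint's range is limited). The gripper opens to 85 mm and grips with 20 to 120 N. Pads are 22 mm wide; open, the fingers measure 114 mm over their backs; the gripper's body (76 mm by 85 mm) begins 54 mm behind the grasp point. The pads swing forward as they close: fully open they stand 13 mm farther back than shut.
Start: joints at [-1.227, 0.423, 1.63, -0, 1.089, -0.019], TCP at [0.222, -0.584, 0.253] pointing down, gripper open.
Joint ranges: [-3, 3], [-0.9, 2.11], [0.09, 2.58], [-1.31, 4.45], [0.11, 2.69], [-2.54, 2.54]. Speed limits (rad/s): [2.39, 2.39, 3.01, 3.14, 3.14, 3.14].

## Interface

Orientations are given as a rotation vector (axis times angle).
In Python, from rig import manip gives the robot as it stands. The module is installed in compiled form; this text tells all that it offers. Calls block until the motion is done:
- manip.move_to(position, orientation): joint-space move of the TCP to a pose.
- manip.servo_line(position, orientation=None, rate=0.15): straight line of the TCP; orientation=None keeps the orientation; rate is the mean speed in m/s.
- manip.set_joints(angles): joint-space move.
- manip.command_gripper(opening, f_grip=None): finger opening in m; f_grip is the grip in N (None keeps the last); returns when the fingers have stopped.
- manip.hold(seconds).
- manip.solve_ik(position, orientation): joint angles nearest the present ones, or None.
- manip.camera(name): name is "scene" or "side" or "wrist"; returns a dict with "image" (400x640x3 uint8, red, green, blue), "fx", "fy", "cx", "cy" (pixels), "cam_to_world" (4x4, takes a point from camera to world coordinates); the wrist camera has in their place "mount" (4x4, takes a point from camera to tool coordinates, whose origin is the TCP and whose axes are the flange's). Camera axes: x right, y down, z forward; pixel columns grow to the right and rows downward; lengths in m; the calibration is good to about 2 mm. A picture is of the moment at which its call begins: read the wrist's pose just before it. There is no depth.
A pose or a line that the arm cannot do raises manip.IKError and nothing moves.
- manip.sign_off(): hands the job in; it is judged then, once.
Readings, each from a call of its own:
- manip.get_time(): time.
- manip.get_joint_positions(): joint angles.
- manip.get_joint_vel(): joint speeds.
- manip.get_tau(): joint torques, N m.
- manip.get_position(): TCP position.
- manip.get_ee_rot(): TCP orientation.
- manip.get_contact_force(): force on the tool from outside, world axes, zero at the start.
- manip.get_torque(): the same for the moment, N m.
- manip.get_width(): finger opening in m.
- manip.get_grip_force(): force on a finger pad.
Only numpy, scipy, OpenCV 4.12 (cv2) and the standard library are available. Lean on these libraries where they do the work, as an engineer would, in place of code of your own. Each camera call takes 0.05 s, during which the arm holds its last target. There are 200 camera calls.

## Working session

There is one attempt and no reset: what is moved stays moved. The work goes in short steps, each a Python script; the robot and the scene stay as the last script left them, time stands still between calls to the robot, and variables do not carry over. Pictures are saved under pics/ and viewed, at most 16 in all, crops included, and the job is handed in when it is done.

```bash
mkdir -p pics; ls
python3 - <<'E'
from rig import manip
import cv2,numpy as np,json
for n in ["scene","side","wrist"]:
    c=manip.camera(n); cv2.imwrite(f"pics/{n}0.png",c["image"][:,:,::-1])
    print(n,{k:(np.round(v,4).tolist()) for k,v in c.items() if k!="image"})
print(manip.get_ee_rot(),manip.get_time())
E
```

```text
pics
scene {'fx': 381.3376, 'fy': 381.3376, 'cx': 316.8622, 'cy': 200.8877, 'cam_to_world': [[0.7763, 0.5469, -0.3135, 1.0316], [0.6304, -0.6696, 0.3928, -0.5965], [0.0049, -0.5025, -0.8645, 1.4039], [0.0, 0.0, 0.0, 1.0]]}
side {'fx': 364.8412, 'fy': 364.8412, 'cx': 319.1109, 'cy': 199.8275, 'cam_to_world': [[-0.837, -0.3272, 0.4387, 0.0395], [-0.547, 0.4746, -0.6896, 0.778], [0.0174, -0.8171, -0.5762, 0.8426], [0.0, 0.0, 0.0, 1.0]]}
wrist {'fx': 349.1834, 'fy': 349.1834, 'cx': 312.7689, 'cy': 201.9043, 'mount': [[-0.0006, -0.9617, -0.2743, 0.0695], [1.0, -0.0004, -0.0009, -0.0006], [0.0007, -0.2743, 0.9617, -0.1212], [0.0, 0.0, 0.0, 1.0]]}
[-3.08886316e+00 -5.66657720e-01  3.59085663e-04] 0.15
```

View pics/scene0.png

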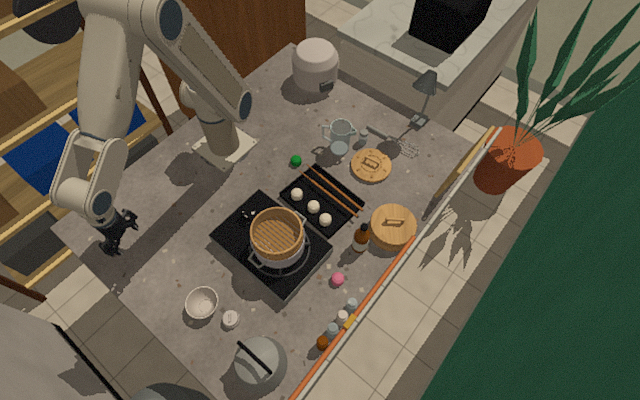

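View pics/side0.png

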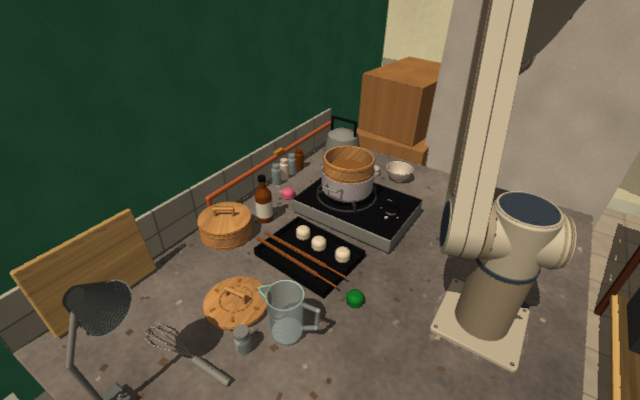

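Run:
```python
import cv2
a=cv2.imread("pics/scene0.png")[115:305,205:425]; cv2.imwrite("pics/sc.png",cv2.resize(a,None,fx=3,fy=3,interpolation=cv2.INTER_CUBIC))
a=cv2.imread("pics/side0.png")[130:350,190:440]; cv2.imwrite("pics/sd.png",cv2.resize(a,None,fx=2.7,fy=2.7,interpolation=cv2.INTER_CUBIC))
```

```text
(no output)
```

View pics/sc.png

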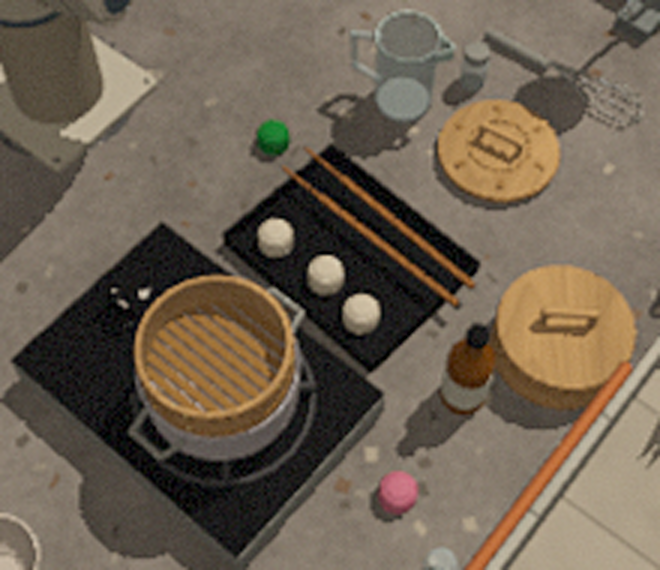

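View pics/sd.png

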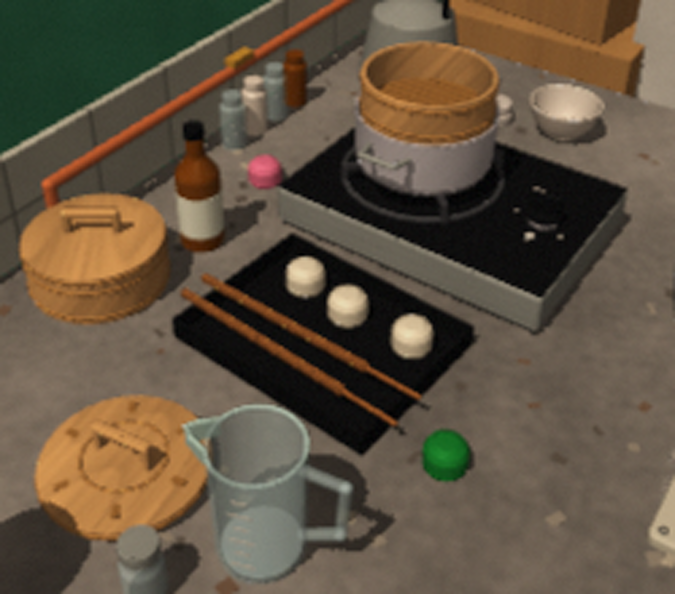

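```bash
cat > h.py <<'E'
import numpy as np
from rig import manip
from scipy.spatial.transform import Rotation as R
C={"scene":(381.3376,316.8622,200.8877,[[0.7763,0.5469,-0.3135,1.0316],[0.6304,-0.6696,0.3928,-0.5965],[0.0049,-0.5025,-0.8645,1.4039]]),
"side":(364.8412,319.1109,199.8275,[[-0.837,-0.3272,0.4387,0.0395],[-0.547,0.4746,-0.6896,0.778],[0.0174,-0.8171,-0.5762,0.8426]])}
def ray(f,cx,cy,T,u,v,z):
    T=np.array(T); d=T[:3,:3]@[(u-cx)/f,(v-cy)/f,1]; o=T[:3,3]
    return o+d*(z-o[2])/d[2]
def px(cam,u,v,z): return ray(*C[cam],u,v,z)
def sc(u,v,z): return px("scene",205+u/3-.33,115+v/3-.33,z)
def sd(u,v,z): return px("side",190+u/2.7-.3,130+v/2.7-.3,z)
def toolT():
    T=np.eye(4);T[:3,3]=manip.get_position();T[:3,:3]=R.from_rotvec(manip.get_ee_rot()).as_matrix();return T
def wcam():
    T=toolT();c=manip.camera("wrist");return c["image"],T@np.array(c["mount"])
def wpx(T,u,v,z): return ray(349.1834,312.7689,201.9043,T,u,v,z)
E
python3 - <<'E'
from h import *
P=[("hobA",sc,160,225,.07),("hobB",sc,15,360,.07),("hobC",sc,382,400,.07),("hobA",sd,537,320,.07),("hobB",sd,626,190,.07),("hobC",sd,282,190,.07),
("b1",sc,276,237,.023),("b2",sc,325,273,.023),("b3",sc,361,313,.023),("b1",sd,412,336,.023),("b2",sd,347,306,.023),("b3",sd,305,277,.023),
("Atip",sc,306,150,.0345),("Atop",sc,473,287,.0345),("Btip",sc,286,170,.0345),("Btop",sc,459,304,.0345),
("Atip",sd,403,431,.0345),("Atop",sd,184,292,.0345),("Btip",sd,428,407,.0345),("Btop",sd,203,277,.0345),
("rim",sc,216,347,.23),("rim",sd,429,78,.23),("lid",sc,499,150,.027),("bar",sc,502,143,.054),("bar",sd,128,436,.054),
("barE1",sc,472,132,.059),("barE2",sc,522,154,.059),("barE1",sd,95,426,.059),("barE2",sd,158,447,.059),
("jr",sc,407,36,.15),("jr",sd,258,443,.15),("jf",sc,403,100,.006),("jf",sd,263,540,.006),("lip",sc,455,47,.15),("lip",sd,184,424,.15),("knob",sc,132,296,.11),("knob",sd,545,207,.11),
("trayL",sc,337,147,.03),("tray",sc,224,240,.03),("tray",sc,374,370,.03),("tray",sd,295,237,.03),("tray",sd,474,330,.03),("tray",sd,363,447,.03),("green",sc,273,137,.02),("pepper",sc,478,48,.075)]
for n,f,u,v,z in P: print(n,f.__name__,f(u,v,z).round(3)[:2])
E
```

```text
hobA sc [ 0.327 -0.102]
hobB sc [ 0.324 -0.368]
hobC sc [ 0.722 -0.114]
hobA sd [ 0.307 -0.051]
hobB sd [ 0.314 -0.361]
hobC sd [ 0.702 -0.093]
b1 sc [0.442 0.004]
b2 sc [0.533 0.003]
b3 sc [ 0.61  -0.014]
b1 sd [0.436 0.009]
b2 sd [0.529 0.008]
b3 sd [ 0.604 -0.008]
Atip sc [0.384 0.14 ]
Atop sc [0.708 0.109]
Btip sc [0.385 0.095]
Btop sc [0.708 0.075]
Atip sd [0.365 0.15 ]
Atop sd [0.703 0.111]
Btip sd [0.36  0.106]
Btop sd [0.702 0.076]
rim sc [ 0.573 -0.24 ]
rim sd [ 0.558 -0.222]
lid sc [0.601 0.325]
bar sc [0.606 0.319]
bar sd [0.587 0.328]
barE1 sc [0.562 0.305]
barE2 sc [0.641 0.318]
barE1 sd [0.621 0.34 ]
barE2 sd [0.549 0.324]
jr sc [0.423 0.323]
jr sd [0.419 0.324]
jf sc [0.426 0.322]
jf sd [0.421 0.323]
lip sc [0.488 0.35 ]
lip sd [0.488 0.344]
knob sc [ 0.394 -0.218]
knob sd [ 0.372 -0.207]
trayL sc [0.414 0.176]
tray sc [ 0.392 -0.049]
tray sc [ 0.678 -0.073]
tray sd [ 0.658 -0.061]
tray sd [ 0.376 -0.035]
tray sd [0.391 0.188]
green sc [0.324 0.135]
pepper sc [0.483 0.427]
```

```bash
cat >> h.py <<'E'
def down(yaw):
    x=np.array([np.cos(yaw),np.sin(yaw),0]);z=np.array([0,0,-1.]);return R.from_matrix(np.c_[x,np.cross(z,x),z]).as_rotvec()
def stickrot(yaw,th):  # tool x = stick dir (elevation th), tool z ahead/down
    h=np.array([np.cos(yaw),np.sin(yaw),0]);k=np.array([0,0,1.])
    x=np.cos(th)*h+np.sin(th)*k; z=np.sin(th)*h-np.cos(th)*k
    return R.from_matrix(np.c_[x,np.cross(z,x),z]).as_rotvec()
E
python3 - <<'E'
from h import *
print(R.from_rotvec(manip.get_ee_rot()).as_matrix().round(2).tolist())
def t(n,p,o):
    q=manip.solve_ik(p,o); print(n,None if q is None else np.round(q,2))
for y in (0,1.57,3.14,-1.57): t(f"bun {y}",[.53,.0,.03],down(y))
for y in (0,3.14): t("lid",[.6,.32,.06],down(y))
for y in (0,3.14,1.57,-1.57): t(f"knob {y}",[.38,-.215,.105],down(y))
for y in (0.36,.5,.64):
  for th in (50,60,70): 
    for hz in (.24,.4): t(f"st {y} {th} {hz}",[.423+.06,.323+.03,hz],stickrot(y,np.radians(th)))
t("bask",[.565,-.23,.2],down(0))
manip.move_to([.47,.03,.40],down(0)); im,T=wcam(); 
import cv2; cv2.imwrite("pics/w1.png",im[:,:,::-1]); np.save("w1.npy",T); print(T.round(3))
E
```

```text
[[0.93, 0.35, -0.0], [0.35, -0.93, 0.0], [-0.0, -0.0, -1.0]]
bun 0 [-0.02  0.65  1.94 -0.    0.56  1.55]
bun 1.57 [-0.02  0.65  1.94  0.    0.56 -0.02]
bun 3.14 [-0.02  0.65  1.94 -0.    0.56 -1.59]
bun -1.57 None
lid [ 0.47  0.74  1.59 -0.    0.82  2.04]
lid [ 0.47  0.74  1.59 -0.    0.82 -1.1 ]
knob 0 [-0.54  0.41  2.13 -0.    0.6   1.03]
knob 3.14 [-0.54  0.41  2.13  0.    0.6  -2.11]
knob 1.57 [-0.54  0.41  2.13 -0.    0.6  -0.54]
knob -1.57 None
st 0.36 50 0.24 [ 0.75  0.29  2.19  4.17  0.34 -2.32]
st 0.36 50 0.4 None
st 0.36 60 0.24 [ 0.77  0.36  2.26  3.81  0.6  -1.93]
st 0.36 60 0.4 None
st 0.36 70 0.24 [ 0.8   0.46  2.31  3.68  0.9  -1.77]
st 0.36 70 0.4 [ 0.8   0.07  2.22  4.06  0.53 -2.26]
st 0.5 50 0.24 [ 0.67  0.28  2.21  3.69  0.26 -1.99]
st 0.5 50 0.4 [ 0.67 -0.01  2.07 -0.55  0.25  2.22]
st 0.5 60 0.24 [ 0.69  0.35  2.29  3.45  0.56 -1.74]
st 0.5 60 0.4 None
st 0.5 70 0.24 [ 0.7   0.46  2.34  3.38  0.88 -1.66]
st 0.5 70 0.4 [ 0.7   0.05  2.25  3.62  0.41 -1.95]
st 0.64 50 0.24 [ 0.6   0.28  2.22  2.99  0.23 -1.45]
st 0.64 50 0.4 [ 0.6  -0.01  2.07  0.16  0.21  1.38]
st 0.64 60 0.24 [ 0.59  0.35  2.29  3.06  0.55 -1.53]
st 0.64 60 0.4 None
st 0.64 70 0.24 [ 0.59  0.45  2.35  3.08  0.88 -1.55]
st 0.64 70 0.4 [ 0.59  0.04  2.25  3.01  0.38 -1.47]
bask [-0.41  0.46  1.7  -0.    0.97  1.16]
[[-0.001 -0.962 -0.275  0.539]
 [-1.     0.001  0.001  0.03 ]
 [-0.     0.275 -0.962  0.521]
 [ 0.     0.     0.     1.   ]]
```

View pics/w1.png

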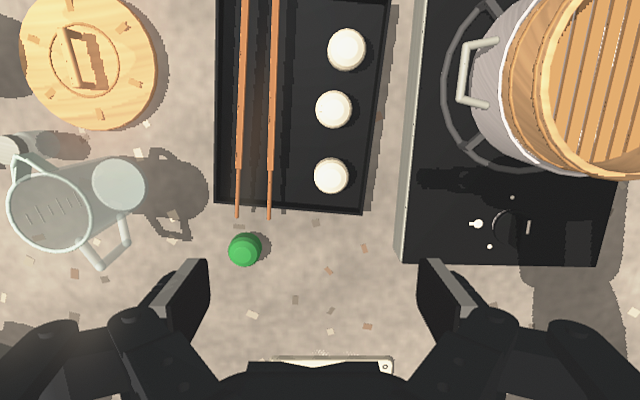

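Run:
```python
from h import *
T=np.load("w1.npy")
for n,u,v,z in [("b3",346,49,.023),("b2",333,109,.023),("b1",331,175,.023),("trayNL",215,203,.03),("trayNR",362,214,.03),("Atip",237,217,.0345),("Btip",269,218,.0345),("A2",246,0,.0345),("B2",277,0,.0345),
 ("barE1",65,33,.059),("barE2",80,86,.059),("jr",49,213,.15),("jf",118,185,.006),("lip",17,158,.15),("handle",103,268,.12),("knob",508,228,.115),("hobNL",402,263,.07),("hobNR",598,266,.07),("hobTop",425,5,.07),("stepmark",477,224,.07),("m2",512,198,.07),("m3",490,247,.07),("m4",528,227,.07)]:
    print(n,wpx(T,u,v,z).round(3)[:2])
import cv2
manip.move_to([.46,-.2,.45],down(0)); im,T=wcam(); np.save("w2.npy",T)
cv2.imwrite("pics/w2.png",im[:,:,::-1])
```

```text
b3 [ 0.607 -0.014]
b2 [0.53  0.002]
b1 [0.438 0.004]
trayNL [0.398 0.174]
trayNR [ 0.38  -0.042]
Atip [0.377 0.142]
Btip [0.376 0.095]
A2 [0.662 0.113]
B2 [0.662 0.075]
barE1 [0.62 0.33]
barE2 [0.559 0.323]
jr [0.421 0.325]
jf [0.419 0.325]
lip [0.482 0.346]
handle [0.338 0.295]
knob [ 0.39  -0.211]
hobNL [ 0.321 -0.096]
hobNR [ 0.316 -0.374]
hobTop [ 0.647 -0.1  ]
stepmark [ 0.379 -0.194]
m2 [ 0.416 -0.236]
m3 [ 0.345 -0.217]
m4 [ 0.374 -0.265]
```

View pics/w2.png

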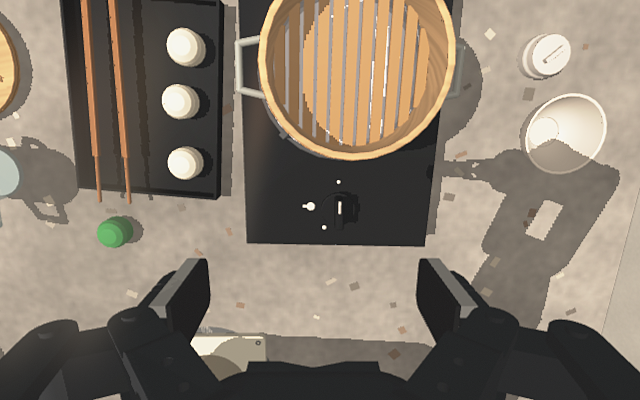

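Run:
```python
from h import *
T=np.load("w2.npy")
for n,u,v,z in [("rimL",257,52,.23),("rimR",457,52,.23),("rimBot",357,160,.23),("knobline",340,207,.115),("kb1",339,194,.115),("kb2",340,229,.1),("hobNL",247,243,.07),("hobNR",425,246,.07),
 ("b3",185,47,.023),("b2",180,102,.023),("b1",185,163,.023),("trayNR",221,198,.03),("trayNL",78,188,.03)]:
    print(n,wpx(T,u,v,z).round(3)[:2])
```

```text
rimL [ 0.573 -0.148]
rimR [ 0.573 -0.329]
rimBot [ 0.475 -0.242]
knobline [ 0.392 -0.235]
kb1 [ 0.41  -0.234]
kb2 [ 0.354 -0.237]
hobNL [ 0.32  -0.097]
hobNR [ 0.315 -0.372]
b3 [ 0.606 -0.013]
b2 [0.529 0.002]
b1 [0.437 0.004]
trayNR [ 0.381 -0.051]
trayNL [0.398 0.176]
```

```bash
cat >> h.py <<'E'
import cv2
BC=np.array([.565,-.239])
def find_buns():
    manip.move_to([.47,.03,.40],down(0)); im,T=wcam()
    h=cv2.cvtColor(im,cv2.COLOR_RGB2HSV)
    m=((h[:,:,2]>150)&(h[:,:,1]<70)).astype(np.uint8); m[:,:225]=0; m[:,385:]=0; m[215:]=0
    n,l,s,c=cv2.connectedComponentsWithStats(m)
    return [wpx(T,*( (s[i,0]+s[i,2]/2-.5),(s[i,1]+s[i,3]/2-.5)),.023)[:2].round(4) for i in range(1,n) if s[i,4]>500]
def pick_place_bun(p,yaw,phi,pyaw,opening=.066):
    manip.command_gripper(opening)
    manip.move_to([*p,.12],down(yaw)); manip.servo_line([*p,.025],rate=.12)
    manip.command_gripper(.0,40); w=manip.get_width()
    manip.servo_line([*p,.30],rate=.3)
    q=BC+.038*np.array([np.cos(phi),np.sin(phi)])
    manip.move_to([*q,.30],down(pyaw)); print("width",w,manip.get_width(),manip.get_grip_force())
    manip.servo_line([*q,.2005],rate=.1); print("F",manip.get_contact_force().round(1))
    manip.command_gripper(.060); manip.servo_line([*q,.30],rate=.25)
E
python3 - <<'E'
from h import *
b=find_buns(); print(b)
p=min(b,key=lambda q:np.hypot(*(q-[.53,.002])))
pick_place_bun(p,0,np.pi,0)
print(find_buns(),manip.get_time())
manip.move_to([.46,-.2,.45],down(0)); im,T=wcam();cv2.imwrite("pics/w3.png",im[:,:,::-1])
E
```

```text
[array([ 0.6067, -0.0139]), array([0.5301, 0.002 ]), array([ 0.4506, -0.057 ]), array([0.4373, 0.0048])]
width 0.04807516649671027 0.04827675715025282 41.27129265340045
F [ 0.1 -0.2 -0.7]
[array([ 0.6068, -0.013 ]), array([ 0.4506, -0.0572]), array([0.4367, 0.0045])] 12.4083
```

View pics/w3.png

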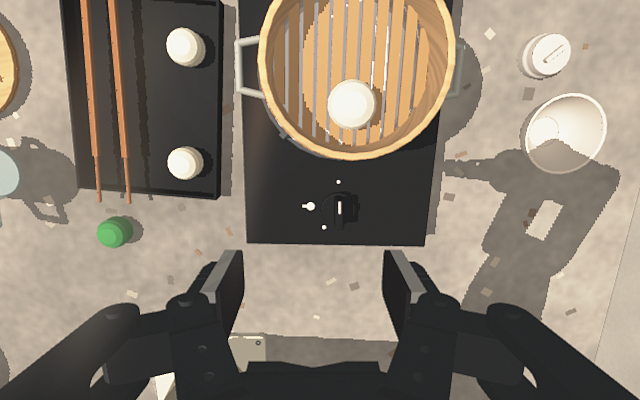

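Run:
```python
from h import *
f=lambda b,t:min(b,key=lambda q:np.hypot(*(q-t)))
b=find_buns(); p=f(b,[.437,.0045]); print(p)
pick_place_bun(p,0,np.pi/3,np.pi/3)
b=find_buns(); p=f(b,[.607,-.0135]); print(b,p)
pick_place_bun(p,1.57,-np.pi/3,-np.pi/3)
manip.move_to([.46,-.2,.45],down(0)); im,T=wcam()
manip.command_gripper(.04)
manip.move_to([.50,.32,.40],down(0)); im2,T2=wcam(); np.save("w4.npy",T2)
cv2.imwrite("pics/w4.png",np.vstack([im2[:300],im[:180]])[:,:,::-1]); print(manip.get_time())
```

```text
[0.4374 0.0049]
width 0.048278398137083074 0.04844558884290589 41.29724731435999
F [-1.3 -0.1  0.3]
[array([ 0.6067, -0.0139]), array([ 0.4505, -0.0569])] [ 0.6067 -0.0139]
width 0.04807028244983778 0.04840269758369933 41.23325894921436
F [ 0.9 -0.  -1. ]
33.7667
```

View pics/w4.png

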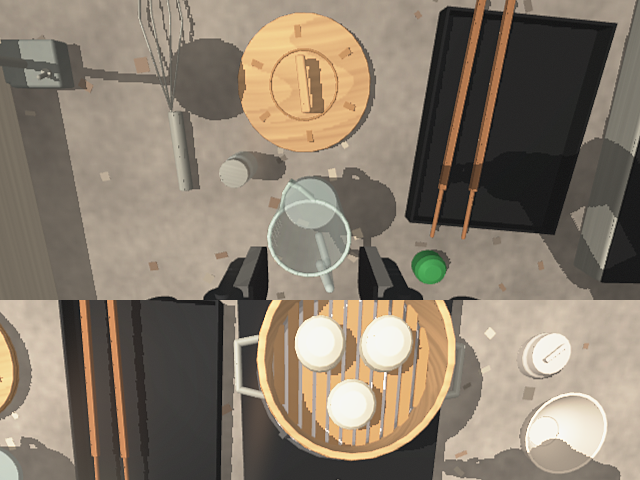

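Run:
```python
from h import *
T=np.load("w4.npy")
for n,u,v,z in [("disc",306.5,82.5,.025),("bar1",300,55,.059),("bar2",307,112,.059),("jr",309,238,.15),("jf",309,204,.006),("lip",288,184,.15),("handle",327,290,.12)]:
    print(n,wpx(T,u,v,z).round(4)[:2])
b1,b2=wpx(T,300,55,.059),wpx(T,307,112,.059)
yaw=np.arctan2(*(b1-b2)[[1,0]]); print("yaw",yaw,(b1+b2)/2)
p=((b1+b2)/2)[:2]*.5+.5*wpx(T,306.5,82.5,.025)[:2]
for y in (yaw,yaw+np.pi,yaw-np.pi):
    print(p,manip.solve_ik([*p,.06],down(y)),manip.solve_ik([*BC,.285],down(y)))
im=cv2.imread("pics/w4.png")[0:300,220:400]; cv2.imwrite("pics/lidc.png",cv2.resize(im,None,fx=2,fy=2,interpolation=cv2.INTER_CUBIC))
```

```text
disc [0.5954 0.3283]
bar1 [0.6257 0.3355]
bar2 [0.5578 0.3273]
jr [0.421  0.3244]
jf [0.4194 0.3259]
lip [0.4841 0.347 ]
handle [0.3372 0.3019]
yaw 0.11992439913046245 [0.5917539  0.33138319 0.059     ]
[0.59358794 0.32983386] [ 4.89654479e-01  7.39876004e-01  1.58772627e+00 -8.88178420e-16
  8.13990379e-01  1.94052641e+00] [-4.19581971e-01  3.72751122e-01  1.62864722e+00 -8.88178420e-16
  1.14019431e+00  1.03128996e+00]
[0.59358794 0.32983386] [ 0.48965448  0.739876    1.58772627  0.          0.81399038 -1.20106625] [-4.19581971e-01  3.72751122e-01  1.62864722e+00 -4.44089210e-16
  1.14019431e+00 -2.11030270e+00]
[0.59358794 0.32983386] [ 0.48965448  0.739876    1.58772627  0.          0.81399038 -1.20106625] [-4.19581971e-01  3.72751122e-01  1.62864722e+00 -4.44089210e-16
  1.14019431e+00 -2.11030270e+00]
```

View pics/lidc.png

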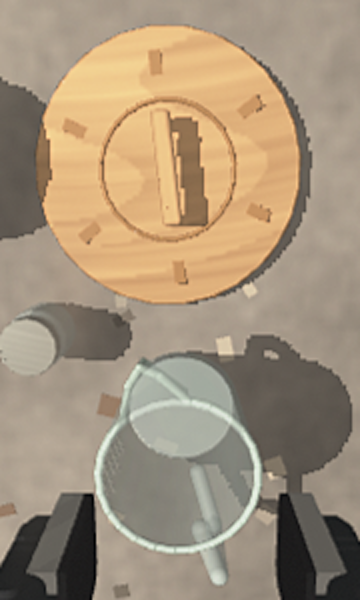

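Run:
```python
from h import *
p=[.594,.330]; y=.12
manip.command_gripper(.045)
manip.move_to([*p,.16],down(y)); manip.servo_line([*p,.058],rate=.1)
print("F",manip.get_contact_force().round(1))
manip.command_gripper(0,70); print(manip.get_width(),manip.get_grip_force())
manip.servo_line([*p,.33],rate=.2); f0=manip.get_contact_force(); print(f0.round(2))
manip.move_to([.58,.05,.36],down(y)); manip.move_to([*BC,.34],down(y)); print(manip.get_width())
manip.servo_line([*BC,.292],rate=.1); manip.hold(.3); f0=manip.get_contact_force()
for z in np.arange(.290,.2765,-.001):
    manip.servo_line([*BC,z],rate=.05); f=manip.get_contact_force()-f0; print(round(z,4),f.round(1))
    if f[2]>3: break
manip.hold(.3)
manip.command_gripper(.045); manip.servo_line([*BC,.36],rate=.15)
manip.move_to([.44,-.239,.45],down(0)); im,T=wcam(); np.save("w5.npy",T)
cv2.imwrite("pics/w5.png",im[:,:,::-1]); print(manip.get_time())
```

```text
F [-0.8 -0.7  0.4]
0.010639609300008087 68.94158363342285
[ 0.02  0.18 -1.37]
0.01053656012549033
0.29 [ 0.1  0.7 -2.5]
0.289 [-0.1  0.6  0.1]
0.288 [ 1.7  0.1 -1. ]
0.287 [-0.3  0.2  0.2]
0.286 [-0.4  0.4 -0.1]
0.285 [ 0.4  0.5 -0.9]
0.284 [-1.2  1.2 -1.2]
0.283 [ 0.9  0.2 -1. ]
0.282 [-0.8  0.4 -0.3]
0.281 [ 0.6  0.7 -0.9]
0.28 [-2.4  2.1  6.5]
46.0917
```

View pics/w5.png

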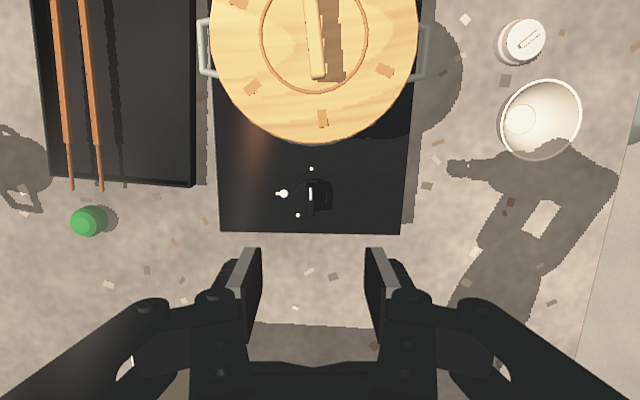

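```bash
cat >> h.py <<'E'
J=np.array([.420,.325]); JY=.31
def tcp_for(tip,yaw,th,L=.23):
    h=np.array([np.cos(yaw),np.sin(yaw),0]);k=np.array([0,0,1.])
    x=np.cos(th)*h+np.sin(th)*k; z=np.sin(th)*h-np.cos(th)*k
    return np.array(tip)+L*x-.003*z, stickrot(yaw,th), z
def jugpt(x,y,z):
    c,s=np.cos(JY),np.sin(JY); return np.array([J[0]+c*x-s*y,J[1]+s*x+c*y,z])
E
python3 - <<'E'
from h import *
T=np.load("w4.npy");T5=np.load("w5.npy")
for n,T_,u,v in [("Atip",T,433,236),("A",T,479,5),("Btip",T,464,236),("B",T,511,5),("Atip5",T5,72,189),("A5",T5,54,2),("Btip5",T5,102,191),("B5",T5,83,2)]: print(n,wpx(T_,u,v,.0345).round(4)[:2])
print("lid",wpx(T5,314.5,145,.24).round(3),wpx(T5,209,40,.24).round(3),wpx(T5,420,40,.24).round(3))
for ps in (.35,.45,.55):
  for th in (70,75):
    for tz in (.012,.17,.19):
      p,o,z=tcp_for(jugpt(-.02,.01,tz),ps,np.radians(th)); q=manip.solve_ik(p,o); qr=manip.solve_ik(p-.08*z,o)
      print(ps,th,tz,p.round(3),None if q is None else np.round(q,2),qr is not None)
for th in (30,40,45,50):
  q=manip.solve_ik([.48,.35,.42],stickrot(.6,np.radians(th))); print(th,q)
E
```

```text
Atip [0.3777 0.1409]
A [0.6863 0.1121]
Btip [0.3776 0.0947]
B [0.6862 0.0721]
Atip5 [0.3777 0.1426]
A5 [0.6418 0.1171]
Btip5 [0.3744 0.0957]
B5 [0.6417 0.0773]
lid [ 0.471 -0.24   0.24 ] [ 0.561 -0.148  0.24 ] [ 0.561 -0.331  0.24 ]
0.35 70 0.012 [0.469 0.354 0.229] [ 0.84  0.49  2.33  3.72  0.94 -1.76] True
0.35 70 0.17 [0.469 0.354 0.387] [ 0.84  0.09  2.25  4.07  0.58 -2.24] True
0.35 70 0.19 [0.469 0.354 0.407] [ 0.84  0.05  2.23  4.15  0.54 -2.33] False
0.35 75 0.012 [0.451 0.348 0.235] [ 0.87  0.53  2.38  3.71  1.11 -1.7 ] True
0.35 75 0.17 [0.451 0.348 0.393] [ 0.87  0.09  2.3   3.98  0.71 -2.12] True
0.35 75 0.19 [0.451 0.348 0.413] [ 0.87  0.04  2.29  4.04  0.67 -2.2 ] True
0.45 70 0.012 [0.466 0.361 0.229] [ 0.79  0.49  2.34  3.54  0.93 -1.7 ] True
0.45 70 0.17 [0.466 0.361 0.387] [ 0.79  0.07  2.26  3.84  0.5  -2.09] True
0.45 70 0.19 [0.466 0.361 0.407] [ 0.79  0.03  2.24  3.92  0.46 -2.18] True
0.45 75 0.012 [0.449 0.353 0.235] [ 0.81  0.53  2.4   3.54  1.11 -1.66] True
0.45 75 0.17 [0.449 0.353 0.393] [ 0.81  0.07  2.32  3.76  0.64 -1.99] True
0.45 75 0.19 [0.449 0.353 0.413] [ 0.81  0.03  2.3   3.81  0.59 -2.06] True
0.55 70 0.012 [0.463 0.368 0.229] [ 0.73  0.48  2.36  3.36  0.93 -1.64] True
0.55 70 0.17 [0.463 0.368 0.387] [ 0.73  0.06  2.27  3.55  0.44 -1.88] True
0.55 70 0.19 [0.463 0.368 0.407] [ 0.73  0.02  2.25  3.61  0.39 -1.95] True
0.55 75 0.012 [0.446 0.358 0.235] [ 0.75  0.53  2.41  3.36  1.11 -1.61] True
0.55 75 0.17 [0.446 0.358 0.393] [ 0.75  0.06  2.34  3.49  0.59 -1.81] True
0.55 75 0.19 [0.446 0.358 0.413] [ 0.75  0.01  2.32  3.53  0.53 -1.86] True
30 [ 0.61307045  0.02199599  1.84065559 -0.00953226  0.75540197  1.58905538]
40 [ 0.61432616 -0.02279011  1.94955274 -0.01863692  0.51682346  1.59797438]
45 [ 0.61497416 -0.03766229  2.00272188 -0.02776315  0.39132684  1.60705037]
50 [ 0.61562161 -0.04647609  2.05455844 -0.04635928  0.2611738   1.62562745]
```

```bash
cat >> h.py <<'E'
def stick(tip,slope,jy,L=.23,jx=-.02,th=np.radians(75),ps=.45):
    yaw=np.arctan(slope); g=np.array(tip)+L*np.array([np.cos(yaw),np.sin(yaw)])
    hov=tcp_for(jugpt(jx,jy,.19),ps,th,L); fin=tcp_for(jugpt(jx,jy,.013),ps,th,L); z=fin[2]
    manip.command_gripper(.026); manip.move_to([*g,.16],down(yaw)); manip.servo_line([*g,.0375],rate=.12)
    manip.command_gripper(0,60); print("w",manip.get_width())
    manip.servo_line([*g,.30],rate=.25)
    q1=np.array(manip.solve_ik([.48,.35,.42],stickrot(.6,np.radians(45)))); q1[0]-=.35
    manip.set_joints(q1)
    qh=np.array(manip.solve_ik(hov[0],hov[1])); q2=qh.copy(); q2[0]-=.35; print(np.round(qh,2))
    manip.set_joints(q2); print("w",manip.get_width())
    return hov,fin,z,q1,q2,qh
E
python3 - <<'E'
from h import *
hov,fin,z,q1,q2,qh=stick([.3772,.1415],-.092,.010)
im=manip.camera("side")["image"]; im2=manip.camera("scene")["image"]
cv2.imwrite("pics/s6.png",np.vstack([im[80:380,100:500],im2[20:320,150:550]])[:,:,::-1]); print(manip.get_time(),manip.get_position())
E
```

```text
w 0.007814240046226837
[ 0.81  0.03  2.3   3.81  0.59 -2.06]
w 0.007694149427018514
54.9417 [0.54280991 0.1777629  0.4130616 ]
```

View pics/s6.png

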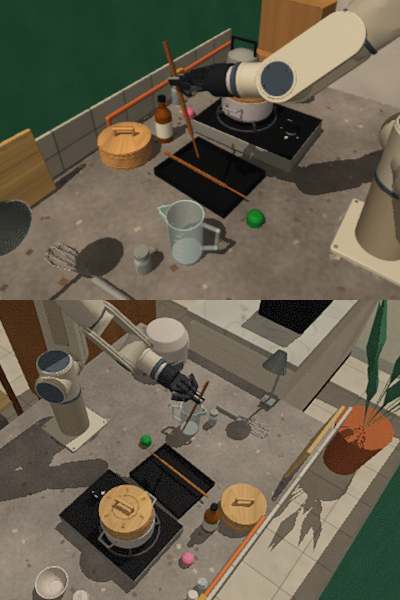

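```bash
cat >> h.py <<'E'
def insert(hov,fin,z,q1,q2,qh):
    manip.set_joints(qh); manip.hold(.2); manip.servo_line(fin[0]+[0,0,.02],rate=.12)
    manip.servo_line(fin[0],rate=.04); print("F",manip.get_contact_force().round(1))
    manip.command_gripper(.024); manip.hold(.5)
    manip.servo_line(fin[0]-.08*z,rate=.15)
    q=np.array(manip.get_joint_positions()); manip.servo_line(fin[0]-.08*z+[0,0,.14],rate=.25)
    q=np.array(manip.get_joint_positions()); q[0]-=.6; manip.set_joints(q); manip.set_joints(q1-[.25,0,0,0,0,0])
E
python3 - <<'E'
from h import *
p=[.3772,.1415]
hov=tcp_for(jugpt(-.02,.01,.19),.45,np.radians(75)); fin=tcp_for(jugpt(-.02,.01,.013),.45,np.radians(75))
qh=np.array(manip.solve_ik(hov[0],hov[1])); print(qh.round(2))
q1=np.array([.615-.35,-.038,2.0,-.03,.39,1.607])
insert(hov,fin,fin[2],q1,None,qh)
im=manip.camera("side")["image"]; im2=manip.camera("scene")["image"]
cv2.imwrite("pics/s7.png",np.vstack([cv2.resize(a,(600,300),interpolation=cv2.INTER_CUBIC) for a in (im[220:370,200:500],im2[90:240,230:530])])[:,:,::-1]); print(manip.get_time())
E
```

```text
[ 0.81  0.03  2.3   3.81  0.59 -2.06]
F [ 0.6  1.  -0.8]
64.8417
```

View pics/s7.png

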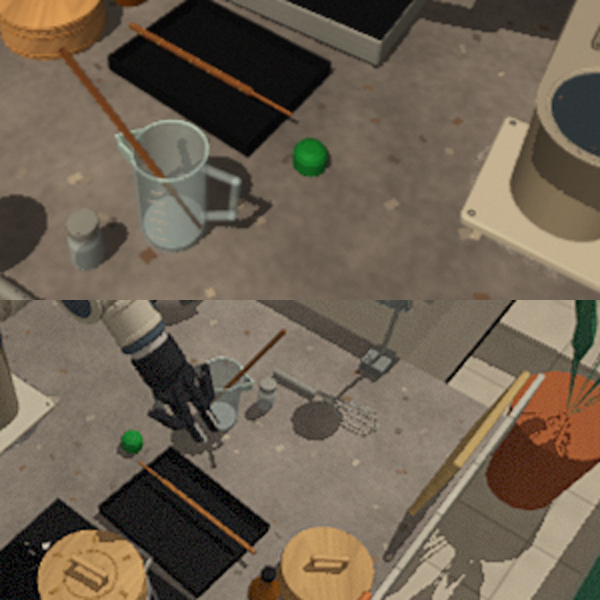

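Run:
```python
from h import *
a=stick([.3755,.095],-.073,-.014)
insert(*a)
im=manip.camera("side")["image"]; im2=manip.camera("scene")["image"]
cv2.imwrite("pics/s8.png",np.vstack([cv2.resize(a,(600,300),interpolation=cv2.INTER_CUBIC) for a in (im[220:370,200:500],im2[90:240,230:530])])[:,:,::-1]); print(manip.get_time())
```

```text
w 0.0080052355345573
[ 0.74  0.01  2.33  3.7   0.56 -1.98]
w 0.007703160098099704
F [-1.2  0.8 -0.3]
82.4667
```

View pics/s8.png

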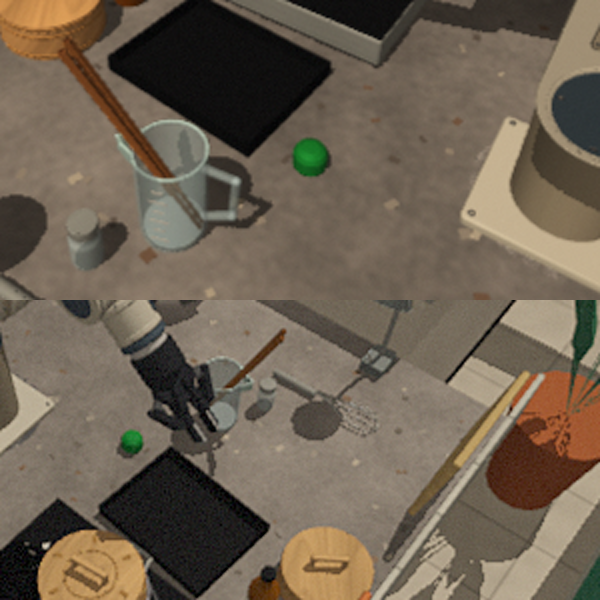

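Run:
```python
from h import *
for c,u,v in [("scene",371.5,106),("side",234,242)]:
    for z in (.27,.285,.3):
        p=px(c,u,v,z)[:2]-J; print(c,z,np.array([[np.cos(JY),np.sin(JY)],[-np.sin(JY),np.cos(JY)]])@p)
# check lid & knob
manip.command_gripper(.03)
manip.move_to([.40,-.236,.32],down(0)); im,T=wcam(); np.save("w9.npy",T)
manip.move_to([.44,-.239,.45],down(0)); im2,T2=wcam(); np.save("w9b.npy",T2)
cv2.imwrite("pics/w9.png",np.vstack([im[:260],im2[:260]])[:,:,::-1])
```

```text
scene 0.27 [0.11098177 0.04400374]
scene 0.285 [0.1134999  0.02934433]
scene 0.3 [0.11601803 0.01468493]
side 0.27 [ 0.12633807 -0.01672414]
side 0.285 [ 0.11715602 -0.00194403]
side 0.3 [0.10797397 0.01283608]
```

View pics/w9.png

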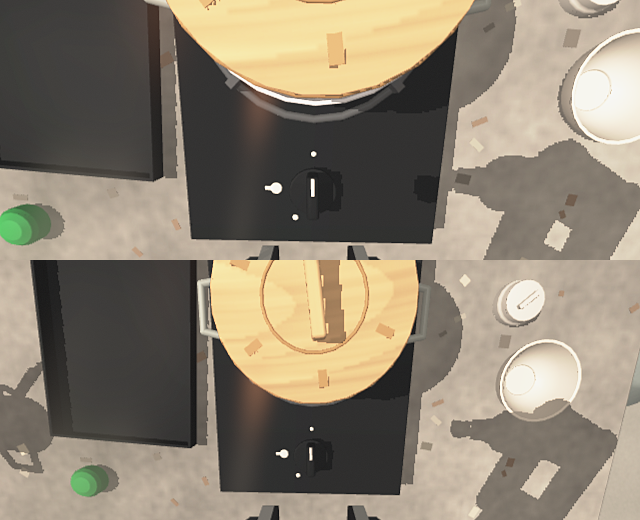

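Run:
```python
from h import *
T=np.load("w9.npy")
for n,u,v,z in [("far",313,171,.115),("line0",312.5,179,.115),("line1",312.5,196,.115),("near",313.5,203,.115),("near",313.5,218,.087),("skirtL",291,195,.087),("skirtR",341,195,.087),("on",268,188,.07),("up",313.5,154,.07),("low",295.5,217,.07)]: print(n,wpx(T,u,v,z).round(4)[:2])
im=cv2.imread("pics/w9.png")[140:235,255:365]
g=cv2.LUT(im,(np.clip((np.arange(256)/255)**.45*255,0,255)).astype(np.uint8))
cv2.imwrite("pics/k.png",cv2.resize(g,None,fx=5,fy=5,interpolation=cv2.INTER_CUBIC))
```

```text
far [ 0.4072 -0.2352]
line0 [ 0.3994 -0.2347]
line1 [ 0.3827 -0.2347]
near [ 0.3756 -0.2357]
near [ 0.3509 -0.2357]
skirtL [ 0.3763 -0.2121]
skirtR [ 0.3763 -0.2646]
on [ 0.3797 -0.186 ]
up [ 0.4169 -0.2357]
low [ 0.3464 -0.2156]
```

View pics/k.png

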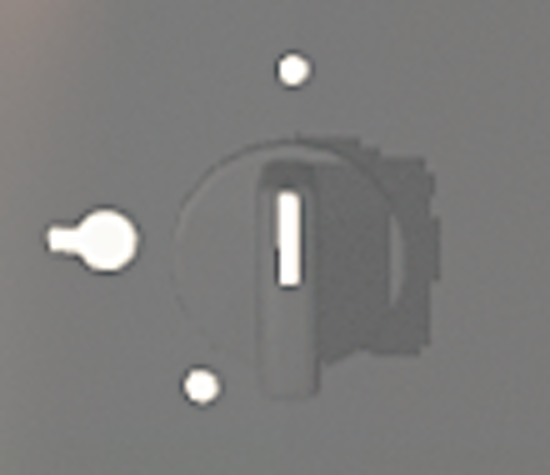

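Run:
```python
from h import *
k=[.380,-.235]
manip.move_to([*k,.18],down(0)); manip.command_gripper(.03); manip.servo_line([*k,.1125],rate=.1)
print("F",manip.get_contact_force().round(1))
manip.command_gripper(0,90); print("w",manip.get_width()); manip.hold(.3)
f0=manip.get_contact_force(); print("grip F",f0.round(1))
z=.1125
for z in np.arange(.1115,.1040,-.001):
    manip.servo_line([*k,z],rate=.03); manip.hold(.1); f=manip.get_contact_force()-f0; print(round(z,4),f.round(1),manip.get_position()[2].round(4))
    if f[2]>22: break
print(manip.get_time())
```

```text
F [-0.5 -0.4  0.8]
w 0.010121576072102291
grip F [-0.4 -0.   5.7]
0.1115 [-0.2 -0.3  0.9] 0.1123
0.1105 [0.1 0.2 1.9] 0.1113
0.1095 [-0.9  0.1  2.7] 0.1104
0.1085 [-1.1  0.1  3.5] 0.1094
0.1075 [-1.4  0.1  5.3] 0.1085
0.1065 [-1.8  0.8  6.4] 0.1076
0.1055 [-3.2  2.4 15.4] 0.1072
0.1045 [-6.8  4.4 29. ] 0.107
90.1917
```

Run:
```python
from h import *
k=[.380,-.235]
manip.servo_line([*k,.1053],rate=.03); manip.hold(.2); print(manip.get_contact_force().round(1))
q=np.array(manip.get_joint_positions())
q0=np.array(manip.solve_ik([*k,.1053],down(0)))
for a in (.4,.8,1.2,1.57):
    t=np.array(manip.solve_ik([*k,.1053],down(a))); manip.set_joints(t); print(a,manip.get_contact_force().round(1),manip.get_torque().round(2),manip.get_position().round(4))
manip.hold(3.2); print(manip.get_contact_force().round(1))
manip.servo_line([*k,.1122],rate=.02); manip.hold(.3); print(manip.get_contact_force().round(1))
manip.command_gripper(.03); manip.servo_line([*k,.2],rate=.1)
manip.move_to([.40,-.236,.32],down(0)); im,T=wcam()
manip.move_to([.42,-.05,.45],down(0)); im2=manip.camera("scene")["image"]
g=cv2.LUT(im[140:235,245:375],(((np.arange(256)/255)**.45*255)).astype(np.uint8))
cv2.imwrite("pics/end.png",np.vstack([cv2.resize(g,(600,300)),cv2.resize(im2[90:290,200:440],(600,290))])[:,:,::-1]); print(manip.get_time())
```

```text
[-4.3  2.4 24.1]
0.4 [-4.8  3.8 24. ] [0.6  0.79 0.08] [ 0.3805 -0.2353  0.1072]
0.8 [-3.8  3.5 26. ] [0.78 0.82 0.04] [ 0.3804 -0.2352  0.1072]
1.2 [-4.9  4.3 25.4] [ 0.78  0.92 -0.02] [ 0.3803 -0.2351  0.1071]
1.57 [-5.   3.3 25.2] [0.72 0.99 0.02] [ 0.3802 -0.2351  0.1071]
[-5.6  3.7 26.2]
[-1.4  1.1  5.6]
100.25
```

View pics/end.png

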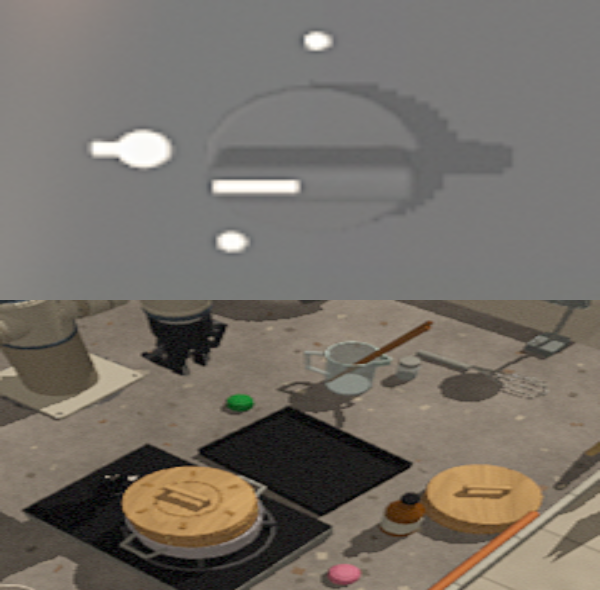

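```bash
python3 -c "
from rig import manip
manip.hold(.5); print(manip.sign_off(),manip.get_time())"
```

```text
the job is handed in; nothing more can be done
the job is handed in; nothing more can be done
```

I handed the job in at about 101 s, no verdict shown: the last pictures showed all three buns flat before the lid went on, the lid level and about 4 mm off centre, both chopsticks over the jug's lip, and the knob out at full flame after 3.2 s held in.

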